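# Clip the solder reel onto its stand

### The job

The solder reel on the little bench stand has lost its retaining clip. Pick up the open spring clip lying on the bench and push it sideways, mouth first, into the groove near the top of the reel's spindle until it snaps fully home round the spindle, then let go of it, leaving it lying level in the groove. Leave the loose terminal block, relay and memory stick where they are.

Things in the scene. Friction and masses are not known exactly. Their poses are not given: they have to be found in the camera images.
- stand: Reel stand, fixed to the bench: round dark steel base 90 mm across, 12 mm thick; a white solder reel 55 mm across, its top 40 mm above the bench; a thrust washer 40 mm across on it (40 to 46 mm above the bench); an upright steel spindle in the middle. Origin on the spindle axis at the base's underside, z up. All round: the clip may come from any side.
- groove (a point): Middle of the spindle's groove, on the spindle axis, 52 mm above the bench. In the groove the spindle is 14 mm thick; the groove is 12 mm high, from the washer's top (46 mm above the bench) to the underside of the round spindle head (58 mm). The head is 22 mm across and 8 mm thick and ends 66 mm above the bench.
- clip: Loose spring clip, about 35 to 60 g, flat on the bench: a U of bright steel 6 mm thick with two sprung prongs, and a black grip tab at its back. Origin: centre of the U's seat, where the spindle axis lies once home, on the underside. x points out of the mouth (push along +x), z up. U's back 34 mm wide, x = -17 to -8 mm. Home: about 1 mm of play, underside on the washer, 46 mm above the bench.
- clip_tab (a point): Grip point in the clip's tab: x = -32 mm, y = 0, 12 mm above the underside. The tab is an upright block 12 mm wide (y), from x = -44 to -16 mm, 24 mm high from the underside; grip it across its width from above.
- clip_lips (a point): Middle between the prongs' rounded lips, x = +7 mm, half-way up the 6 mm thickness. Inside, the prongs are 16 mm apart; the lips leave 10 mm and spread about 2 mm each as the 14 mm groove of the spindle passes (a push of 5 to 15 N, hardest about 8 mm short of home), then shut behind it. Ahead of the lips the prongs flare as a lead-in to about 26 mm between their tips, at x = +18 mm.
- terminal_block: Loose green terminal block, 53x66x21 mm, a bystander. Origin at the centre of its underside.
- relay: Loose small blue relay, 26x30x19 mm, a bystander. Origin at the centre of its underside.
- usb_stick: Loose black memory stick, 39x53x8 mm, a bystander. Origin at the centre of its underside.

How it is judged:
By the outcome, as a careful person would: the job done as asked, in the order asked, and still so for the second after the job is handed in, with the robot touching nothing.
It also fails if it takes over 42 s, if anything falls off the work surface, if the arm or the gripper's body presses on something with over 40 N, if the wrist force passes 120 N, or if a joint passes its speed limit or range.

### The arm

A 6-joint arm with a two-finger parallel gripper is mounted at the origin on a cart in front of the work surface, level with it; the furniture and walls round the work are solid. World frame = base frame: x ahead of the robot, y to its left, z up, the work surface at z = 0. Lengths are in m, angles in rad, forces in N, time in s.
With the tool pointing down it reaches from about 0.3 to 0.775 m from the base axis. Payload 14.6 kg.
Tool frame: the origin (TCP) lies between the finger pads; the fingertips stand ctrl.tip_extent ahead of it and the grasp point (between the pads) lies 3 mm ahead of it (ctrl.tip_extent is the distance from the TCP to the fingertips, in m); z points along the fingers, y is the line along which they close (so a half turn about z gives the same grasp; the last joint's range is limited). The gripper opens to 94 mm and grips with 3 to 60 N. Pads are 16 mm wide; open, the fingers measure 119 mm over their backs; the gripper's body (75 mm by 177 mm) begins 78 mm behind the grasp point.
Start: joints at [1.123, 0.3, 1.521, -0, 1.321, -0.067], TCP at [0.204, 0.511, 0.227] pointing down, gripper open.
Joint ranges: [-3.03, 3.03], [-0.79, 2.21], [0.23, 2.52], [-1.04, 4.18], [0, 3.07], [-2.55, 2.55]. Speed limits (rad/s): [2.22, 2.22, 2.57, 3.14, 3.14, 3.14].

### API

Orientations are given as [roll, pitch, yaw] about the fixed x, y, z axes, in that order (R = Rz(yaw) Ry(pitch) Rx(roll)).
In Python, from station import ctrl, eyes, ticket gives the robot as it stands (ctrl), with the cameras (eyes) and the job (ticket).
- The arm moves only by the tool shift_gripper, called after "Call:" as name([rows], argument=value, ...), one row to a line, values as JSON. Schema: {"type":"object","properties":{"increments":{"type":"object","properties":{"dx":{"type":"array","items":{"type":"number"},"minItems":1,"maxItems":10},"dy":{"type":"array","items":{"type":"number"},"minItems":1,"maxItems":10},"dz":{"type":"array","items":{"type":"number"},"minItems":1,"maxItems":10},"ax":{"type":"array","items":{"type":"number"},"minItems":1,"maxItems":10},"ay":{"type":"array","items":{"type":"number"},"minItems":1,"maxItems":10},"az":{"type":"array","items":{"type":"number"},"minItems":1,"maxItems":10}},"additionalProperties":false,"required":["dx","dy","dz","ax","ay","az"]},"aperture":{"type":"number"},"grip_force":{"type":"number"},"only":{"type":"string"},"quiet":{"type":"boolean"},"lines":{"type":"string"}},"required":["increments"],"additionalProperties":false}. increments is an object with one list for each field, all of the same length, 1 to 10, a row being the entries at one place: dx, dy, dz (the shift in shares of the most that a row can go, 1 being 50 mm), ax, ay, az (a rotation vector in shares of pi/2 rad (1.0 is pi/2 rad)); each row shifts and turns the commanded pose from where the row before left it, along the tool's axes as they then stand; what a row does not reach is not made up. A row lasts 1/10 s, in which the tool goes at most 0.05 m and 0.15 rad, less where a joint would pass 70% of its speed; a pose out of reach is approached as far as the arm can. aperture is the finger opening in m, set as the call begins (left out keeps the last). The fingers move at their own pace and stop on an object; grip_force is the grip in N (left out, the last holds). Time passes only in rows, so rows that do not move let the fingers close. The tool returns the time, the measured TCP pose, the force, the opening and the grip force at its end. only (a regular expression) keeps the lines of the reply that match it, lines (a string "A,B") keeps lines A to B, and quiet returns only ok. No shift or turn number may pass 1 either way. Input that does not fit is refused with a message, and nothing moves.
- ctrl.get_obs(): the state, without advancing time (a new reading comes with each control period).
- eyes.camera(name): name is "scene" or "top" or "wrist"; returns a dict with "pixels" (384x512x3 uint8, blue, green, red), "fx", "fy", "cx", "cy" (pixels), "k1" (the pictures are not rectified: a ray, as slopes to the right and down, at radius r is drawn at 1 + k1 r^2 times it, then the intrinsics apply), "extrinsics" (4x4, takes a point from camera to world coordinates). Camera axes: x right, y up, looking along -z (the intrinsics and any distortion apply to the point x, -y, -z); pixel columns grow to the right and rows downward; lengths in m; the calibration is good to about 2 mm. A picture is of the moment at which its call begins. There is no depth.
- ticket.hand_in(): hands the job in; it is judged then, once.
The state is a dict: "time_s": time; "qpos": joint angles; "joint_vel": joint speeds; "tau": joint torques, N m; "ee_pos": TCP position; "eef_rot": TCP orientation; "force": force on the tool from outside, world axes, zero at the start; "moment": the same for the moment, N m; "grip_width": finger opening in m; "grip_force": force on a finger pad.
Only numpy, scipy, OpenCV 4.12 (cv2) and the standard library are available. Lean on these libraries where they do the work, as an engineer would, in place of code of your own. Each camera call takes 0.05 s, during which the arm holds its last target. There are 200 camera calls.

## Working session

There is one attempt and no reset: what is moved stays moved. The work goes in short steps, Python scripts to look and compute and a tool call to move; the robot and the scene stay as the last step left them, time stands still between calls to the robot, and variables do not carry over. Pictures are saved under pics/ and viewed, at most 10 in all, crops included, and the job is handed in when it is done.

```bash
ls; mkdir -p pics; cat > h.py <<'E'
import numpy as np, cv2, json
from station import ctrl, eyes, ticket
def snap(name,tag):
    c=eyes.camera(name); cv2.imwrite(f'pics/{tag}.png',c['pixels'])
    json.dump({k:(np.array(v).tolist()) for k,v in c.items() if k!='pixels'},open(f'pics/{tag}.json','w')); return c
def load(tag): return json.load(open(f'pics/{tag}.json'))
def ray(c,u,v):
    K=np.array([[c['fx'],0,c['cx']],[0,c['fy'],c['cy']],[0,0,1.]])
    p=cv2.undistortPoints(np.array([[[u,v]]],float),K,np.array([c['k1'],0,0,0.]))[0,0]
    E=np.array(c['extrinsics']); d=E[:3,:3]@np.array([p[0],-p[1],-1]); return E[:3,3],d/np.linalg.norm(d)
def atz(tag,u,v,z):
    o,d=ray(load(tag),u,v); return o+d*(z-o[2])/d[2]
def tri(obs):
    A=np.zeros((3,3));b=np.zeros(3);R=[]
    for t,u,v in obs:
        o,d=ray(load(t),u,v);P=np.eye(3)-np.outer(d,d);A+=P;b+=P@o;R.append((o,P))
    x=np.linalg.solve(A,b); return x,[np.linalg.norm(P@(x-o)) for o,P in R]
def proj(tag,p):
    c=load(tag);E=np.array(c['extrinsics']);q=E[:3,:3].T@(np.array(p)-E[:3,3]);s=np.array([q[0],-q[1]])/-q[2]
    s=s*(1+c['k1']*(s@s));return s*[c['fx'],c['fy']]+[c['cx'],c['cy']]
E
python3 - <<'E'
from h import *
a=[snap(n,n+'0')['pixels'] for n in('scene','top','wrist')]
print(ctrl.tip_extent,ctrl.get_obs())
for n in('scene','top','wrist'):c=load(n+'0');print(n,c['fx'],c['k1'],np.round(c['extrinsics'],3).tolist())
cv2.imwrite('pics/all.png',cv2.resize(np.vstack([np.hstack(a[:2]),np.hstack([a[2],a[2]*0])]),(800,600),interpolation=cv2.INTER_AREA))
E
```

```text
pics
station.py
0.022 {'time_s': 0.15, 'qpos': array([ 1.12339554e+00,  3.00313644e-01,  1.52141645e+00,  8.53621231e-06,
        1.32067486e+00, -6.66024804e-02]), 'joint_vel': array([-0.00023738, -0.00220976, -0.00245679, -0.00020846,  0.00071941,
       -0.00069951]), 'tau': array([-1.65085763e-03, -5.31959510e+01, -3.52824426e+01,  7.07039936e-02,
        2.36240798e-02, -1.77464972e-05]), 'ee_pos': array([0.20434377, 0.51045113, 0.22704234]), 'eef_rot': array([-3.14078270e+00, -6.23118284e-05,  2.76079221e+00]), 'force': array([0.33350565, 0.15598758, 0.75643711]), 'moment': array([-0.02636018, -0.03890492,  0.02988971]), 'grip_force': 0.0, 'grip_width': 0.09411395409775168}
scene 495.0085167803166 0.0654870600853643 [[0.605, 0.424, -0.675, -0.338], [-0.797, 0.318, -0.514, -0.598], [-0.003, 0.848, 0.53, 0.739], [0.0, 0.0, 0.0, 1.0]]
top 409.854098175221 -0.054583517705414385 [[0.008, 0.99, -0.143, 0.364], [-1.0, 0.009, 0.007, 0.035], [0.008, 0.143, 0.99, 0.929], [0.0, 0.0, 0.0, 1.0]]
wrist 266.4632147252558 -0.03200778949701778 [[0.373, -0.89, -0.262, 0.127], [0.928, 0.357, 0.106, 0.541], [-0.001, -0.283, 0.959, 0.383], [0.0, 0.0, 0.0, 1.0]]
```

View pics/all.png

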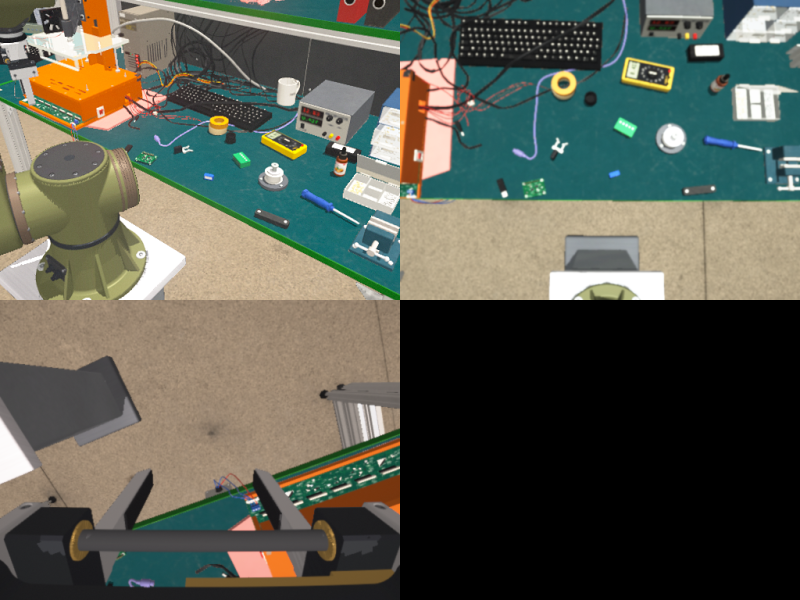

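The clip is at top (202,188) and scene about (233,192). The stand is at top (347,175) and scene about (350,225). I'll enlarge both.

```bash
python3 - <<'E'
from h import *
def crop(t,u,v,w,h,s): return cv2.resize(cv2.imread(f'pics/{t}.png')[v:v+h,u:u+w],None,fx=s,fy=s,interpolation=cv2.INTER_CUBIC)
a=np.vstack([np.hstack([crop('top0',180,165,50,37,8),crop('scene0',208,172,50,37,8)]),np.hstack([crop('top0',320,145,50,37,8)*0+crop('top0',322,150,50,37,8),crop('scene0',320,202,50,37,8)])])
cv2.imwrite('pics/cr.png',a);print(a.shape)
E
```

```text
(592, 800, 3)
```

View pics/cr.png

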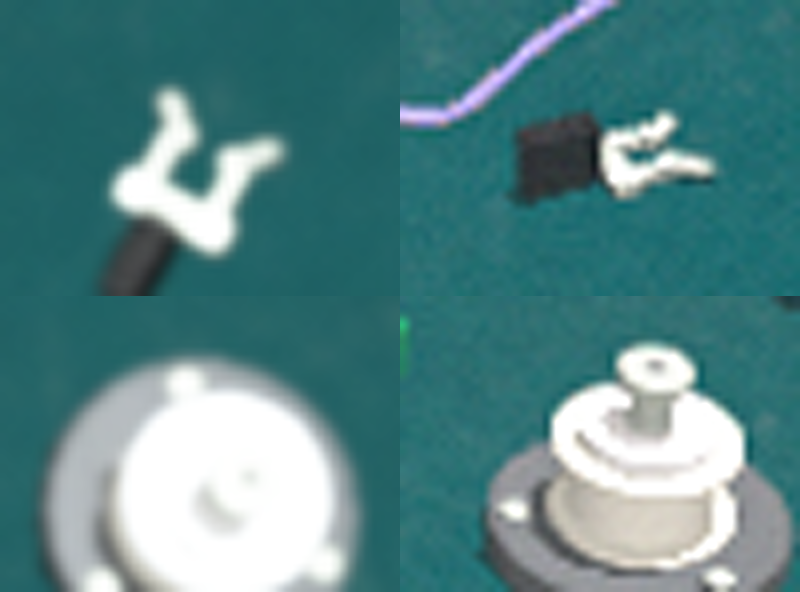

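```bash
python3 - <<'E'
from h import *
np.set_printoptions(precision=4,suppress=True)
L=tri([('top0',201.2,177.1),('scene0',241.7,187.2)]);R=tri([('top0',214.7,183.5),('scene0',246.8,192.6)])
print(L,R)
tl=atz('top0',201.2,177.1,.003);tr=atz('top0',214.7,183.5,.003);bl=atz('top0',195.6,188.7,.003);br=atz('top0',206.9,195.6,.003)
print(tl,tr,bl,br)
print(tri([('top0',351,174.2),('scene0',351.9,210.6)]))
E
```

```text
(array([0.5317, 0.146 , 0.0029]), [np.float64(0.0008870436654242309), np.float64(0.0008870436654243434)]) (array([0.5163, 0.1149, 0.0057]), [np.float64(0.00038314600985535764), np.float64(0.0003831460098554323)])
[0.5311 0.1467 0.003 ] [0.5165 0.1154 0.003 ] [0.5041 0.1588 0.003 ] [0.4884 0.1326 0.003 ]
(array([ 0.5315, -0.1855,  0.0656]), [np.float64(0.0034638155222560165), np.float64(0.0034638155222559038)])
```

The rows are not in the units I measure in: shifts go in shares of 50 mm and turns go in shares of pi/2 rad. I convert before sending: -0.039 m is -0.78, 0.0077 m is 0.154, 0.1 rad is 0.0637.

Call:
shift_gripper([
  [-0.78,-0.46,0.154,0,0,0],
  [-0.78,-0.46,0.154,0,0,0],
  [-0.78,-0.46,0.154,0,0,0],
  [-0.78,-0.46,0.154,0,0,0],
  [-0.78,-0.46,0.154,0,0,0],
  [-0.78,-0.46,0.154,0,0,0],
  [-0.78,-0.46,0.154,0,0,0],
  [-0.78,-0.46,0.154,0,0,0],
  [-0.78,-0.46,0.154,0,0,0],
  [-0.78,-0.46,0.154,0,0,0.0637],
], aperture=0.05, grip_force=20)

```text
refused: increments: the value is not of type 'object' (schema: type "object"). Nothing was moved.
```

The error is about the shape of the input: an object with one list for each field. Fixing that and sending the same move.

Call:
shift_gripper(increments={"dx":[-0.78,-0.78,-0.78,-0.78,-0.78,-0.78,-0.78,-0.78,-0.78,-0.78],"dy":[-0.46,-0.46,-0.46,-0.46,-0.46,-0.46,-0.46,-0.46,-0.46,-0.46],"dz":[0.154,0.154,0.154,0.154,0.154,0.154,0.154,0.154,0.154,0.154],"ax":[0,0,0,0,0,0,0,0,0,0],"ay":[0,0,0,0,0,0,0,0,0,0],"az":[0,0,0,0,0,0,0,0,0,0.0637]}, aperture=0.05, grip_force=20)

```text
time_s: 1.15
ee_pos: [0.4818, 0.1504, 0.1501]
eef_rot: [3.142, -0.0, 2.66]
force: [0.5, 1.2, 0.3]
grip_width: 0.0497
grip_force: 0.0
```

Call:
shift_gripper(increments={"dx":[0,0,0],"dy":[0,0,0],"dz":[0,0,0],"ax":[0,0,0],"ay":[0,0,0],"az":[0,0,0]})

```text
time_s: 1.45
ee_pos: [0.4805, 0.1528, 0.1505]
eef_rot: [-3.142, -0.0, 2.662]
force: [-0.5, 0.3, 0.3]
grip_width: 0.0498
grip_force: 0.0
```

```bash
python3 - <<'E'
from h import *
print(ctrl.get_obs()['ee_pos'],ctrl.get_obs()['eef_rot'])
snap('wrist','w1');im=cv2.imread('pics/w1.png')
p=proj('w1',[.485,.15,.01]).astype(int);print(p)
u=max(0,min(p[0]-100,312));v=max(0,min(p[1]-75,234));print(u,v)
cv2.imwrite('pics/w1c.png',cv2.resize(im[v:v+150,u:u+200],None,fx=4,fy=4,interpolation=cv2.INTER_CUBIC))
E
```

```text
[0.48054529 0.15278708 0.15051352] [-3.14158970e+00 -1.63713629e-04  2.66219310e+00]
[259 188]
159 113
```

View pics/w1c.png

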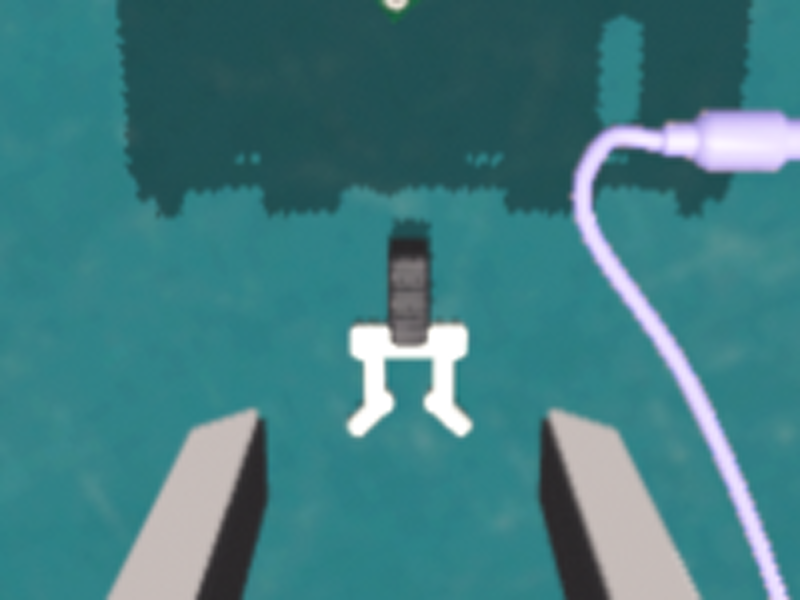

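Clip seen with tab top face at crop x 391–430, tab front edge (410,343), tips' ends (357,430),(462,430), back corners (350,328),(467,328).

```bash
python3 - <<'E'
from h import *
np.set_printoptions(precision=4,suppress=True)
f=lambda u,v:(159+u/4,113+v/4)
P={k:atz('w1',*f(*q),z) for k,(q,z) in dict(tl=((357,430),.006),tr=((462,430),.006),bl=((350,327),.006),br=((467,327),.006),tf=((410,343),.024),tb=((410,256),.024)).items()}
for k,v in P.items():print(k,v)
m=(P['tl']+P['tr'])/2;b=(P['bl']+P['br'])/2;print(m,b,np.linalg.norm(m-b),'ang',np.arctan2(*(m-b)[1::-1]),np.arctan2(*(P['tf']-P['tb'])[1::-1]))
d=P['tr']-P['tl'];print('perp',np.arctan2(d[0],-d[1]),np.linalg.norm(d),np.linalg.norm(P['br']-P['bl']))
print('tip mid tri',tri([('w1',*f(357,425)),('top0',201.2,177.1)]),tri([('w1',*f(462,425)),('top0',214.7,183.5)]))
print('tips tri',tri([('w1',*f(357,425)),('scene0',241.7,187.2)]),tri([('w1',*f(462,425)),('scene0',246.8,192.6)]))
E
```

```text
tl [0.5155 0.1187 0.006 ]
tr [0.5303 0.1471 0.006 ]
bl [0.4854 0.1325 0.006 ]
br [0.5015 0.1632 0.006 ]
tf [0.4926 0.1486 0.024 ]
tb [0.4703 0.1602 0.024 ]
[0.5229 0.1329 0.006 ] [0.4934 0.1478 0.006 ] 0.033032257313687384 ang -0.46936241079531127 -0.4782372181460895
perp 2.6610733644139084 0.03205530572475005 0.034678189138711325
tip mid tri (array([0.5106, 0.135 , 0.0503]), [np.float64(0.013070326365204565), np.float64(0.013070326365204688)]) (array([ 0.5344,  0.1306, -0.0372]), [np.float64(0.016052377064451496), np.float64(0.016052377064451492)])
tips tri (array([0.5074, 0.1239, 0.0242]), [np.float64(0.00018767216649713723), np.float64(0.0001876721664972119)]) (array([ 0.5436,  0.1417, -0.0216]), [np.float64(0.0039009011289972205), np.float64(0.0039009011289971576)])
```

Converted, 0.03 m is 0.6, 0.002 m is 0.04.

Call:
shift_gripper(increments={"dx":[0.04,0,0,0,0,0,0,0],"dy":[0.034,0,0,0,0,0,0,0],"dz":[0.6,0.6,0.6,0.4,0.2,0.13,0,0],"ax":[0,0,0,0,0,0,0,0],"ay":[0,0,0,0,0,0,0,0],"az":[0,0,0,0,0,0,0,0]}, aperture=0.05, grip_force=20)

```text
time_s: 2.3
ee_pos: [0.4804, 0.1549, 0.0248]
eef_rot: [3.141, 0.001, 2.661]
force: [-0.0, 0.2, -0.7]
grip_width: 0.0495
grip_force: 0.0
```

Call:
shift_gripper(increments={"dx":[0,0,0,0,0,0],"dy":[0,0,0,0,0,0],"dz":[0,0,0,0,0,0],"ax":[0,0,0,0,0,0],"ay":[0,0,0,0,0,0],"az":[0,0,0,0,0,0]}, aperture=0.0, grip_force=40)

```text
time_s: 2.9
ee_pos: [0.48, 0.1545, 0.024]
eef_rot: [3.142, 0.0, 2.661]
force: [-0.0, 0.9, 0.9]
grip_width: 0.0115
grip_force: 40.0
```

Converted, -0.04 m is -0.8, -0.029 m is -0.58.

Call:
shift_gripper(increments={"dx":[0,0,-0.58,-0.58,-0.58,-0.58,-0.58,-0.58,-0.58,-0.58],"dy":[0,0,-0.57,-0.57,-0.57,-0.57,-0.57,-0.57,-0.57,-0.57],"dz":[-0.8,-0.8,-0.24,-0.24,-0.24,-0.24,-0.24,-0.24,-0.24,-0.24],"ax":[0,0,0,0,0,0,0,0,0,0],"ay":[0,0,0,0,0,0,0,0,0,0],"az":[0,0,0,0,0,0,0,0,0,0]})

```text
time_s: 3.9
ee_pos: [0.5804, -0.1566, 0.2004]
eef_rot: [3.142, -0.0, 2.661]
force: [1.1, 0.6, -1.0]
grip_width: 0.0116
grip_force: 40.0
```

Call:
shift_gripper(increments={"dx":[0,0,0,0],"dy":[0,0,0,0],"dz":[0,0,0,0],"ax":[0,0,0,0],"ay":[0,0,0,0],"az":[0,0,0,0]})

```text
time_s: 4.3
ee_pos: [0.5801, -0.1538, 0.1997]
eef_rot: [-3.142, -0.001, 2.662]
force: [-0.2, -0.0, -0.4]
grip_width: 0.0115
grip_force: 40.0
```

```bash
python3 -c "
from h import *
snap('wrist','w2')"
```

Call:
shift_gripper(increments={"dx":[0,0,0,0,0,0,0],"dy":[-0.66,-0.66,-0.68,0,0,0,0],"dz":[0,0,0,0,0,0,0],"ax":[0,0,0,0,0,0,0],"ay":[0,0,0,0,0,0,0],"az":[0,0,0,0,0,0,0]})

```text
time_s: 5.05
ee_pos: [0.5345, -0.2425, 0.1999]
eef_rot: [3.142, -0.0, 2.662]
force: [1.1, -0.8, -0.9]
grip_width: 0.0114
grip_force: 40.0
```

```bash
python3 - <<'E'
from h import *
snap('wrist','w3')
o=[]
for t in('w2','w3'):
    im=cv2.imread(f'pics/{t}.png')
    p=proj(t,[.5315,-.1855,.06]).astype(int);u=max(0,min(p[0]-50,412));v=max(0,min(p[1]-75,234));print(t,p,u,v)
    o.append(cv2.resize(im[v:v+150,u:u+100],None,fx=4,fy=4,interpolation=cv2.INTER_CUBIC))
cv2.imwrite('pics/w23.png',np.hstack(o))
E
```

```text
w2 [214 160] 164 85
w3 [303 159] 253 84
```

View pics/w23.png

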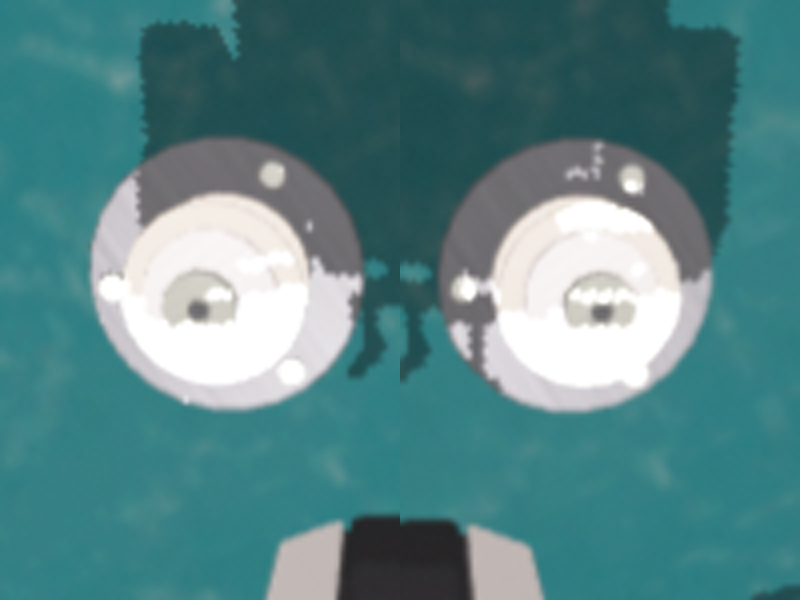

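Spindle dimple appears at w2 (213.7,162.5) and w3 (303.2,161.8), base disc centre crop (226,273) / (576,275).

```bash
python3 - <<'E'
from h import *
np.set_printoptions(precision=4,suppress=True)
print(tri([('w2',213.8,162.5),('w3',303.2,161.8)]))
print(tri([('w2',213.8,162.5),('w3',303.2,161.8),('scene0',351.9,210.6)]))
print('base',tri([('w2',164+226/4,85+273/4),('w3',253+176/4,84+275/4)]))
for t,p in(('w2',(213.8,162.5)),('w3',(303.2,161.8))):print(atz(t,*p,.066))
print(ctrl.get_obs()['ee_pos'])
E
```

```text
(array([ 0.5326, -0.187 ,  0.0632]), [np.float64(3.9111821957647676e-05), np.float64(3.911182195746852e-05)])
(array([ 0.5325, -0.1872,  0.0664]), [np.float64(0.0009910760930817947), np.float64(0.0006996931865384408), np.float64(0.0013539940393049734)])
base (array([ 0.5309, -0.1859,  0.0104]), [np.float64(4.0505035245758446e-05), np.float64(4.050503524588004e-05)])
[ 0.5324 -0.1863  0.066 ]
[ 0.5319 -0.1871  0.066 ]
[ 0.5344 -0.2426  0.1999]
```

Converted, 0.03 m is 0.6, 0.0295 m is 0.59.

Call:
shift_gripper(increments={"dx":[0.6,0.6,0.6,0.59,0,0,0,0,0,0],"dy":[0.24,0.24,0.24,0.244,0,0,0,0,0,0],"dz":[0,0,0.4,0.6,0.6,0.6,0.36,0,0,0],"ax":[0,0,0,0,0,0,0,0,0,0],"ay":[0,0,0,0,0,0,0,0,0,0],"az":[0,0,0,0,0,0,0,0,0,0]})

```text
time_s: 6.1
ee_pos: [0.451, -0.1457, 0.0731]
eef_rot: [3.141, 0.002, 2.661]
force: [0.1, -0.3, -0.4]
grip_width: 0.0117
grip_force: 40.0
```

```bash
python3 - <<'E'
from h import *
print(ctrl.get_obs()['ee_pos'])
snap('scene','s4');snap('wrist','w4');snap('top','t4')
a=cv2.imread('pics/s4.png')[170:260,285:385];b=cv2.imread('pics/w4.png')[150:300,156:356];c=cv2.imread('pics/t4.png')[130:220,280:380]
R=lambda i,s:cv2.resize(i,None,fx=s,fy=s,interpolation=cv2.INTER_CUBIC)
cv2.imwrite('pics/v4.png',np.vstack([np.hstack([R(a,4),R(c,4)]),np.hstack([R(b,1.6),np.zeros((240,480,3),np.uint8)])]))
E
```

```text
[ 0.45103471 -0.14565195  0.07313035]
```

View pics/v4.png

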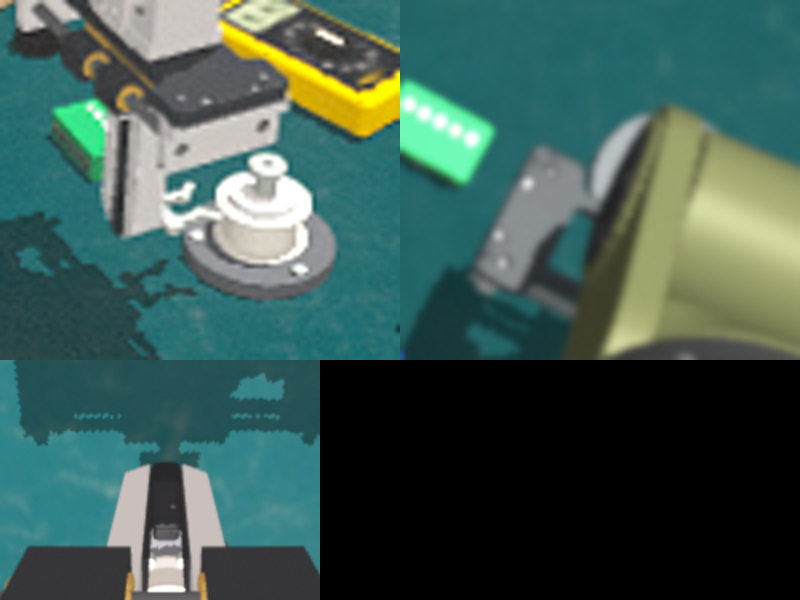

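```bash
python3 - <<'E'
from h import *
o=ctrl.get_obs();T=o['ee_pos'];print(o['time_s'],T,o['eef_rot'])
d=np.array([np.cos(o['eef_rot'][2]-np.pi),np.sin(o['eef_rot'][2]-np.pi),0]);y=np.array([-d[1],d[0],0])
for s in(1,-1):print(proj('s4',T+d*.0484+s*.0145*y-[0,0,.0205]))
S=np.array([.5319,-.1867,0]);e=S-T;print('along',e@d-.0314,'left',e@y, 'tool y',-(e@np.array([d[1],-d[0],0])))
print(proj('s4',[.5319,-.1867,.066]))
E
```

```text
6.25 [ 0.45076792 -0.14570955  0.07281401] [3.14146577e+00 1.55701959e-03 2.66078929e+00]
[331.89131784 217.26242938]
[338.64206268 224.06188496]
along 0.05949135846330443 left 0.0011797969181343057 tool y 0.0011797969181343057
[350.9885699  210.93859852]
```

Converted, -0.012 m is -0.24, 0.0008 m is 0.016.

Call:
shift_gripper(increments={"dx":[-0.24,-0.24,-0.16,-0.08,-0.08,0,0],"dy":[0.016,0,0,0,0,0,0],"dz":[0,0,0,0,0,0,0],"ax":[0,0,0,0,0,0,0],"ay":[0,0,0,0,0,0,0],"az":[0,0,0,0,0,0,0]}, grip_force=50)

```text
time_s: 6.95
ee_pos: [0.486, -0.1632, 0.0719]
eef_rot: [-3.142, -0.0, 2.661]
force: [-0.8, 0.1, -0.1]
grip_width: 0.0117
grip_force: 50.0
```

Call:
shift_gripper(increments={"dx":[-0.06,-0.06,-0.06,-0.06],"dy":[0,0,0,0],"dz":[0,0,0,0],"ax":[0,0,0,0],"ay":[0,0,0,0],"az":[0,0,0,0]})

```text
time_s: 7.35
ee_pos: [0.4954, -0.168, 0.071]
eef_rot: [-3.142, -0.005, 2.661]
force: [-7.1, 6.1, 0.1]
grip_width: 0.0118
grip_force: 50.0
```

Call:
shift_gripper(increments={"dx":[-0.06,-0.04,0,0],"dy":[0,0,0,0],"dz":[0,0,0,0],"ax":[0,0,0,0],"ay":[0,0,0,0],"az":[0,0,0,0]})

```text
time_s: 7.75
ee_pos: [0.5018, -0.1714, 0.0722]
eef_rot: [3.141, 0.001, 2.661]
force: [3.5, 0.8, -1.1]
grip_width: 0.0112
grip_force: 50.0
```

Converted, -0.0015 m is -0.03, -0.001 m is -0.02.

Call:
shift_gripper(increments={"dx":[-0.03,-0.02,0,0],"dy":[0,0,0,0],"dz":[0,0,0,0],"ax":[0,0,0,0],"ay":[0,0,0,0],"az":[0,0,0,0]})

```text
time_s: 8.15
ee_pos: [0.5033, -0.1724, 0.0719]
eef_rot: [-3.141, -0.0, 2.661]
force: [-0.9, -1.2, 0.9]
grip_width: 0.0115
grip_force: 50.0
```

Call:
shift_gripper(increments={"dx":[-0.02,0,0],"dy":[0,0,0],"dz":[0,0,0],"ax":[0,0,0],"ay":[0,0,0],"az":[0,0,0]})

```text
time_s: 8.45
ee_pos: [0.5042, -0.1728, 0.0719]
eef_rot: [-3.141, -0.0, 2.661]
force: [-1.6, 0.1, 1.1]
grip_width: 0.0116
grip_force: 50.0
```

Converted, -0.001 m is -0.02.

Call:
shift_gripper(increments={"dx":[-0.02,0,0],"dy":[0,0,0],"dz":[0,0,0],"ax":[0,0,0],"ay":[0,0,0],"az":[0,0,0]})

```text
time_s: 8.75
ee_pos: [0.5045, -0.1729, 0.0718]
eef_rot: [-3.141, -0.002, 2.661]
force: [-6.8, 3.3, 3.9]
grip_width: 0.0119
grip_force: 50.0
```

Call:
shift_gripper(increments={"dx":[-0.02,0,0],"dy":[0,0,0],"dz":[0,0,0],"ax":[0,0,0],"ay":[0,0,0],"az":[0,0,0]})

```text
time_s: 9.05
ee_pos: [0.5047, -0.173, 0.0717]
eef_rot: [-3.141, -0.005, 2.661]
force: [-13.2, 5.9, 8.0]
grip_width: 0.0118
grip_force: 50.0
```

Converted, 0.002 m is 0.04, 0.0008 m is 0.016.

Call:
shift_gripper(increments={"dx":[0.04,0,0,0,0],"dy":[0,0,0,0,0],"dz":[0,0.016,0.014,0,0],"ax":[0,0,0,0,0],"ay":[0,0,0,0,0],"az":[0,0,0,0,0]})

```text
time_s: 9.55
ee_pos: [0.5043, -0.1728, 0.0703]
eef_rot: [3.142, -0.0, 2.661]
force: [-2.5, 1.9, -0.1]
grip_width: 0.0117
grip_force: 50.0
```

Call:
shift_gripper(increments={"dx":[0,0,0],"dy":[0,0,0],"dz":[0.012,0,0],"ax":[0,0,0],"ay":[0,0,0],"az":[0,0,0]})

```text
time_s: 9.85
ee_pos: [0.5043, -0.1728, 0.07]
eef_rot: [3.142, -0.0, 2.661]
force: [-4.8, 3.0, 4.2]
grip_width: 0.0114
grip_force: 50.0
```

Converted, 0.0005 m is 0.01.

Call:
shift_gripper(increments={"dx":[0.01,0,0],"dy":[0,0,0],"dz":[0,0,0],"ax":[0,0,0],"ay":[0,0,0],"az":[0,0,0]})

```text
time_s: 10.15
ee_pos: [0.5042, -0.1727, 0.07]
eef_rot: [3.142, 0.001, 2.661]
force: [0.3, 0.1, 1.3]
grip_width: 0.012
grip_force: 50.0
```

Call:
shift_gripper(increments={"dx":[0,0,0,0,0],"dy":[0,0,0,0,0],"dz":[0,0,0,0,0],"ax":[0,0,0,0,0],"ay":[0,0,0,0,0],"az":[0,0,0,0,0]}, aperture=0.04)

```text
time_s: 10.65
ee_pos: [0.5039, -0.1726, 0.0698]
eef_rot: [-3.142, 0.0, 2.661]
force: [-0.3, 0.2, -0.1]
grip_width: 0.0399
grip_force: 0.0
```

Call:
shift_gripper(increments={"dx":[0,0,0.4,0.8,0.8,0.8,0,0],"dy":[0,0,0,0,0,0,0,0],"dz":[-0.2,-0.6,-0.6,-0.4,-0.4,-0.4,0,0],"ax":[0,0,0,0,0,0,0,0],"ay":[0,0,0,0,0,0,0,0],"az":[0,0,0,0,0,0,0,0]})

```text
time_s: 11.45
ee_pos: [0.3801, -0.1079, 0.2011]
eef_rot: [3.141, 0.003, 2.661]
force: [0.6, -0.4, -0.5]
grip_width: 0.0397
grip_force: 0.0
```

```bash
python3 - <<'E'
from h import *
snap('scene','s5');snap('top','t5')
a=cv2.imread('pics/s5.png')[185:260,310:385];c=cv2.imread('pics/t5.png')[140:215,310:385]
R=lambda i,s:cv2.resize(i,None,fx=s,fy=s,interpolation=cv2.INTER_CUBIC)
cv2.imwrite('pics/v5.png',np.hstack([R(a,5.3),R(c,5.3)]))
E
```

```text
(no output)
```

View pics/v5.png

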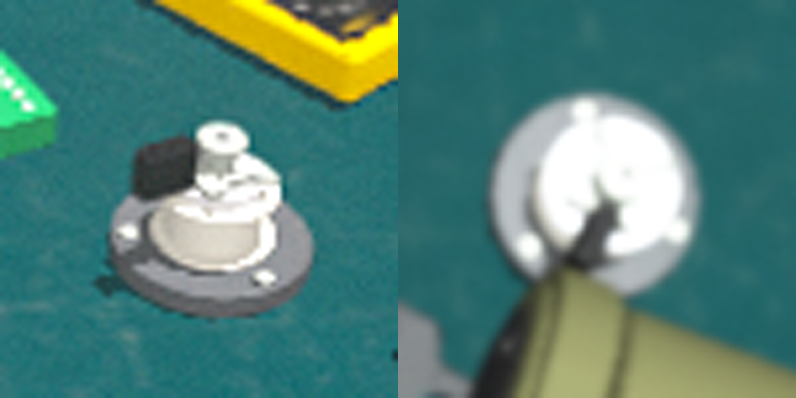

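The clip sits round the spindle, tab at crop (165,168). I'll check its level and depth by overlaying the expected level tab and prongs.

```bash
python3 - <<'E'
from h import *
h=-.4806;d=np.array([np.cos(h),np.sin(h),0]);y=np.array([-d[1],d[0],0]);S=np.array([.5319,-.1867,.046])
im=cv2.imread('pics/s5.png');k=12;u0,v0=325,203
a=cv2.resize(im[v0:v0+34,u0:u0+42],None,fx=k,fy=k,interpolation=cv2.INTER_CUBIC);b=a.copy()
# scene calibration offset from the head's top centre
off=np.array([.7,-.2])
P=lambda x,yy,z:tuple(int(q) for q in ((proj('s5',S+d*x+y*yy+[0,0,z])+off-[u0,v0]+.5)*k-.5))
for L in([(-.044,-.006,0),(-.044,-.006,.024),(-.044,.006,.024),(-.016,.006,.024),(-.016,-.006,.024),(-.044,-.006,.024)],[(-.044,-.006,0),(-.016,-.006,0)],[(-.016,-.006,0),(-.016,-.006,.024)],[(-.017,-.017,.006),(-.008,-.017,.006)],[(.007,-.005,.006),(.018,-.013,.006)]):
    cv2.polylines(b,[np.array([P(*p) for p in L])],False,(0,0,255),1)
cv2.imwrite('pics/v6.png',cv2.resize(np.vstack([np.hstack([a,b])]),(800,324)))
E
```

```text
(no output)
```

View pics/v6.png

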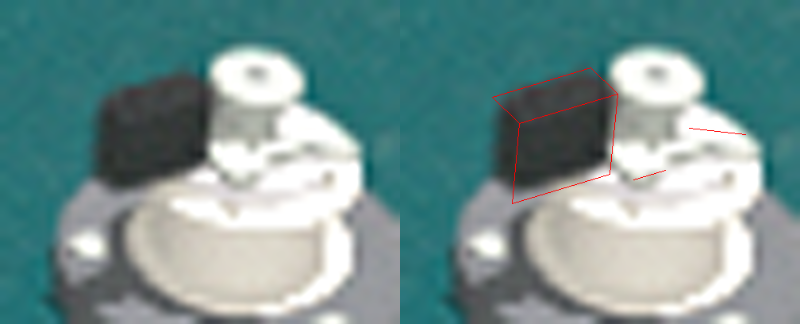

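Converted, -0.04 m is -0.8, -0.035 m is -0.7.

Call:
shift_gripper(increments={"dx":[-0.8,-0.8,-0.8,-0.8,-0.7,0,0,0,0],"dy":[0,0,0,0,0,0,0,0,0],"dz":[0,0,0,0,0,0,0,0,0],"ax":[0,0,0,0,0,0,0,0,0],"ay":[0,0,0,0,0,0,0,0,0],"az":[0,0,0,0,0,0,0,0,0]})

```text
time_s: 12.45
ee_pos: [0.5523, -0.1978, 0.1999]
eef_rot: [-3.142, -0.0, 2.661]
force: [-0.3, -0.1, 0.7]
grip_width: 0.0401
grip_force: 0.0
```

```bash
python3 - <<'E'
from h import *
c=snap('wrist','w7');snap('scene','s7')
h=-.4806;d=np.array([np.cos(h),np.sin(h),0]);y=np.array([-d[1],d[0],0]);S=np.array([.5319,-.1867,.046])
p=proj('w7',[.52,-.18,.06]).astype(int);k=8;u0,v0=p[0]-25,p[1]-30;print(p)
def V(t,u0,v0,w,hh,k):
    a=cv2.resize(cv2.imread(f'pics/{t}.png')[v0:v0+hh,u0:u0+w],None,fx=k,fy=k,interpolation=cv2.INTER_CUBIC);a=np.uint8(255*(a/255.)**1.6);b=a.copy()
    P=lambda x,yy,z:tuple(int(q) for q in ((proj(t,S+d*x+y*yy+[0,0,z])-[u0,v0]+.5)*k-.5))
    for s in(1,-1):
        for L in([(-.044,0,.024),(-.044,s*.006,.024),(-.016,s*.006,.024),(-.016,0,.024)],[(-.017,0,.006),(-.017,s*.017,.006),(-.008,s*.017,.006)],[(.007,s*.005,.006),(.018,s*.013,.006)]):
            cv2.polylines(b,[np.array([P(*q) for q in L])],False,(0,0,255),1)
    return np.hstack([a,b])
cv2.imwrite('pics/v7.png',V('w7',u0,v0,50,60,k))
E
```

```text
[260 152]
```

View pics/v7.png

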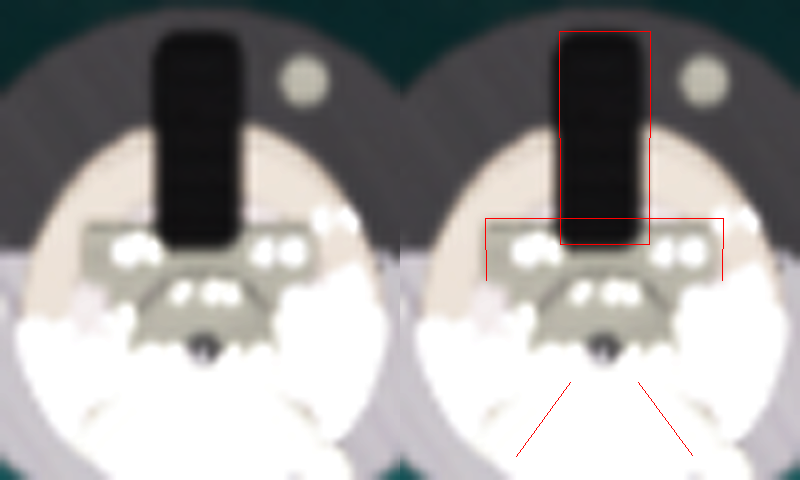

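The overlay matches a level clip, square to the axis and under 1 mm from home, and the gripper is well clear. Handing in.

```bash
python3 -c "
from station import ctrl, eyes, ticket
print(ticket.hand_in())"
```

```text
the job is handed in; nothing more can be done
None
```

The spring clip is pushed home round the spindle, level in the groove to within what the pictures can show, and released; the job was handed in at about 12.5 s with the gripper clear and the bystanders left alone.

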